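# Hold the drawer cover at its balance point

### The arm

A 6-joint arm with a two-finger parallel gripper is mounted at the origin on the work surface. World frame = base frame: x ahead of the robot, y to its left, z up, the work surface at z = 0. Lengths are in mm, angles in rad, forces in N, time in s.
With the tool pointing down it reaches from about 350 to 975 mm from the base axis. Payload 7.1 kg.
Tool frame: the origin (TCP) lies at the very end of the fingers, on their centre line; the grasp point (between the pads) lies manip.hold_point_z behind it (manip.hold_point_z is the distance from the TCP to the grasp point, in mm); z points along the fingers, y is the line along which they close (so a half turn about z gives the same grasp; the last joint's range is limited). The gripper opens to 88 mm and grips with 3 to 60 N. Pads are 20 mm wide; open, the fingers measure 115 mm over their backs; the gripper's body (75 mm by 178 mm) begins 61 mm behind the grasp point.
Start: joints at [-1.364, 0.423, 1.63, -0, 1.089, -0.019], TCP at [139.948, -609.113, 222.675] pointing down, gripper open.
Joint ranges: [-3, 3], [-0.9, 2.11], [0.09, 2.58], [-1.31, 4.45], [0.11, 2.69], [-2.54, 2.54]. Speed limits (rad/s): [2.39, 2.39, 3.01, 3.14, 3.14, 3.14].

### API

Orientations are given as a rotation vector (axis times angle).
In Python, from plant import state, viewer, manip gives the robot as it stands.
- The arm moves only by the tool play_rows, never from a script. Its argument "moves" is a list that holds one entry, the list of rows, each a list of 5 numbers: the shift along the tool's x, y, z scaled (see below), then the turn about the tool's z scaled (see below), then the opening, from -1 (shut) to 1 (fully open). In form: [[[dx, dy, dz, turn, fingers], ...]]. A call has 1 to 8 rows; each row shifts and turns the commanded pose from where the row before left it, along the tool's axes as they then stand; what a row does not reach is not made up. The controller multiplies each number of a shift by 40 mm and each number of a turn by 0.15 rad. A row lasts 1/8 s, in which the tool goes at most 62.5 mm and 10.7 degrees, less where a joint would pass 70% of its speed; a pose out of reach is approached as far as the arm can. A call with a number of a shift or a turn outside -1 to 1 is refused whole. A call with a gripper value outside its range is refused whole. The fingers move at their own pace and stop on an object; "newtons" is the grip in N (left out, the last holds). Time passes only in rows, so rows that do not move let the fingers close. It gives the time, the measured TCP pose, the force, the opening and the grip force at its end, in the units of the state.
- state(): the state, without advancing time (a new reading comes with each control period).
- viewer.camera(name): name is "scene" or "top"; returns (picture, depth): 384x512x3 uint8, red, green, blue; 384x512 float32, mm along the optical axis (not along the pixel's ray), 0 where there is no reading.
- viewer.calibration(name): a dict with "K" (3x3 intrinsics, pixels), "world_from_camera" (4x4, takes a point from camera to world coordinates). Camera axes: x right, y up, looking along -z (the intrinsics and any distortion apply to the point x, -y, -z); pixel columns grow to the right and rows downward; lengths in mm; the calibration is good to about 2 mm. A picture is of the moment at which its call begins. calibration takes no time and is no camera call.
- manip.hand_in(): hands the job in; it is judged then, once.
Trained networks look in the newest picture that a camera, given by its name, has taken for a name from the list of things; names that differ only in an ending like _2 or _b are one class to them, and where a whole thing is asked for, a point or a joint stands for the part that bears it (a point fixed in the world has none). Each returns a list of dicts, best first, with "score" (0 to 1); they miss things now and then, are a little off and sometimes report something else, mostly with a low value. They report only what shows in the picture. A call takes as long as a camera call.
- viewer.masks_of(camera, label): "mask" (384x512 bool, what is visible of it).
- viewer.pinpoint(camera, label): "xyz" ([x, y, z] in mm, in world coordinates, good to about 4 mm: a listed point, or the origin of a listed thing).
The state is a dict: "clock": time; "joints": joint angles; "qvel": joint speeds; "tau": joint torques, N m; "tool_pos": TCP position; "ee_rot": TCP orientation; "wrist_force": force on the tool from outside, world axes, zero at the start; "moment": the same for the moment, N m; "width": finger opening in mm; "grasp_force": force on a finger pad.
Only numpy, scipy, OpenCV 4.12 (cv2) and the standard library are available. Lean on these libraries where they do the work, as an engineer would, in place of code of your own. Each camera call takes 0.05 s, during which the arm holds its last target. There are 200 camera calls.

### The job

Pull the top drawer of the grey tool chest all the way out to its stop by its handle. Then take the hinged metal cover inside the drawer by the rail at its front edge and swing it up until it stands straight up at its balance point, without letting it fall over backwards onto its stop, and finish while still holding it upright and still by the rail, with the drawer still out, so that a lid stay can be fitted. Do not disturb the other things on the bench.

Things in the scene. Friction and masses are not known exactly. Their poses are not given: they have to be found in the camera images.
- chest_drawer0_handle (a point): middle of the top drawer's steel bar handle: a level bar 11 mm thick, 120 mm long along this frame's y, its middle 35 mm in front of the drawer front (29 mm clear gap behind the bar), 162 mm above the table, 38 mm below the chest's top. This frame's -x is the way the drawer slides open, z is up
- chest_drawer0 (a joint): slide of the top drawer of a fixed grey tool chest (270 deep x 320 wide x 200 mm high, two drawers one above the other, turned by some yaw, front to the robot), m: 0 = shut, 0.175 = out at its stop; it starts a little ajar. It stays where it is left (about 6 N of friction, plus 4 N per m/s). Its front panel is 15 mm thick and rises 25 mm above the rail of the shut cover inside
- cover (a joint): hinge of the aluminium cover in the top drawer, rad: 0 = flat (shut), 1.571 = straight up, its balance point, 1.95 = fallen back on its stop. Free hinge: let go, it falls either way. Hinge line at the cover's far edge, parallel to the drawer front: the near edge swings up and away from the robot. Panel 5 mm thick, 220 mm wide, reaching 50 mm from the hinge. Weight with rail 0.18 to 0.3 kg
- rail: grip rail at the cover's free edge, carried by two arms: round bar 10 mm thick, 130 mm long along its y, in the panel's plane, 90 mm from the hinge line. Origin mid-bar; x points to the hinge, z is up when shut. Hand slot between rail and panel 35 x 92 mm. Shut: 162 mm above the table, 37 mm behind the drawer front's inner wall, 47 mm of free depth below; reachable only with the drawer out
- cover_hinge (a point): (A jar, 75 mm tall, and a small box stand fixed on the chest's top.) Middle of the cover's hinge line, 162 mm above the table, 90 mm behind the rail of the shut cover; it travels with the drawer (its frame turns with the cover: y along the hinge line)
- tape: tape measure, black disc 64 mm across, 34 mm tall, low on the table in front of the chest (below the drawer's path); origin: centre of its underside; not part of the job
- offcut: wooden offcut 70 x 160 x 20 mm, low on the table in front of the chest (below the drawer's path); origin: centre of its underside; not part of the job
- spray: metal spray can, 60 mm across, 170 mm tall, standing on the table to the left; origin: centre of its underside; not part of the job
- mug: ceramic mug, 76 mm across, 90 mm tall, standing on the table to the right; origin: centre of its underside; not part of the job
- hammer: hammer lying on the table to the right; origin: centre of its underside; not part of the job
- wrench: wrench lying on the table to the left; origin: centre of its underside; not part of the job

How it is judged (in metres and radians):
On the way, in this order (a step that is already met when the one before it is completed fails the run):
1. the top drawer is pulled out to its stop (at least 158 of 175 mm) (value of joint chest_drawer0 above 0.158 m), for 0.2 s.
2. the cover is swung up past half way by its rail (value of joint cover above 0.8 rad and contact force between the fingers and rail above 0.3 N), for 0.1 s.
At the end, for the whole second after the job is handed in: through the last second the cover stands within 0.09 rad (5 degrees) of straight up, turning slower than 0.1 rad/s, the fingers hold its rail (more than 1 N of contact), and the top drawer is still out by at least 145 mm (value of joint cover between 1.481 and 1.661 rad and velocity of joint cover between -0.1 and 0.1 rad/s and contact force between the fingers and rail above 1 N and value of joint chest_drawer0 above 0.145 m); the arm keeps its last pose, push and grip.
It fails at once if the cover falls back onto its stop (over 1.85 rad) (value of joint cover above 1.85 rad).
It fails at once if one of the other things is moved by more than 30 mm (distance of any of tape, offcut, spray, mug, hammer, wrench from where it was at the start of the episode above 0.03 m).
It also fails if it takes over 54 s, if anything falls off the work surface, if the arm or the gripper's body presses on something with over 40 N, if the wrist force passes 120 N, or if a joint passes its speed limit or range.

## Working session

There is one attempt and no reset: what is moved stays moved. The work goes in short steps, Python scripts to look and compute and a tool call to move; the robot and the scene stay as the last step left them, time stands still between calls to the robot, and variables do not carry over. Pictures are saved under pics/ and viewed, at most 10 in all, crops included, and the job is handed in when it is done.

Besides the shell and the picture viewer there is one more tool, called as a command line: name --argument value ..., lists and objects as JSON in quotes. play_rows: Moves the arm, as the interface text tells. Shifts and turns lie within -1 to 1; 1 stands for 40 mm of shift or 0.15 rad of turn. Its arguments: {"type":"object","properties":{"moves":{"type":"array"},"newtons":{"type":"number"}},"required":["moves"]}

```bash
ls; mkdir -p pics; python3 - <<'E'
from plant import state, viewer, manip
import cv2, numpy as np
print(state(), manip.hold_point_z)
ims=[]
for c in ("scene","top"):
    im,d=viewer.camera(c); cv2.imwrite(f"pics/{c}0.png",im[:,:,::-1])
    for n in ("chest_drawer0_handle","cover_hinge","rail","tape","offcut","spray","mug","hammer","wrench"):
        try: print(c,n,[(np.round(r["xyz"]),round(r["score"],2)) for r in viewer.pinpoint(c,n)][:2])
        except Exception as e: print(n,e)
E
```

```text
pics
{'clock': 0.0, 'joints': array([-1.36402510e+00,  4.23833303e-01,  1.63070045e+00,  1.00930490e-05,
        1.08861881e+00, -1.89983204e-02]), 'qvel': array([ 0.0007105 ,  0.00094366, -0.00021437,  0.00136866,  0.00039821,
       -0.00022472]), 'tau': array([ 3.47924888e-04, -5.44622397e+01, -2.73664606e+01,  6.44363277e-02,
        2.27534131e-02, -1.25709803e-04]), 'tool_pos': array([ 139.82181744, -608.57328243,  221.90231293]), 'ee_rot': array([-3.12005413e+00, -3.53702910e-01,  2.15625290e-04]), 'wrist_force': array([-0.330512  , -0.47735219, -0.00267295]), 'moment': array([0.00509004, 0.05190232, 0.05685937]), 'grasp_force': 0.0, 'width': 88.03363138966746} 18.700000000000003
scene chest_drawer0_handle [(array([ 574., -183.,  160.]), 0.78)]
scene cover_hinge []
scene rail []
scene tape [(array([431., 108.,  -2.]), 0.64)]
scene offcut [(array([ 460., -176.,   -0.]), 0.76)]
scene spray [(array([564., 467.,   1.]), 0.81)]
scene mug [(array([ 581., -472.,    0.]), 0.57), (array([ 454., -420.,   -0.]), 0.33)]
scene hammer [(array([ 453., -419.,   -1.]), 0.86)]
scene wrench [(array([380., 391.,  -2.]), 0.7)]
top chest_drawer0_handle [(array([ 569., -185.,  168.]), 0.66)]
top cover_hinge []
top rail []
top tape []
top offcut [(array([ 460., -177.,   -3.]), 0.83)]
top spray [(array([565., 470.,  -2.]), 0.62)]
top mug [(array([ 578., -476.,    2.]), 0.75)]
top hammer [(array([ 451., -418.,   -4.]), 0.59)]
top wrench [(array([378., 392.,  -2.]), 0.62), (array([ 568., -187.,  167.]), 0.34)]
```

```bash
python3 - <<'E'
import cv2, numpy as np
a=cv2.imread("pics/scene0.png");b=cv2.imread("pics/top0.png")
cv2.imwrite("pics/both0.png",cv2.resize(np.hstack([a,b]),(800,300),interpolation=cv2.INTER_AREA))
E
```

```text
(no output)
```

View pics/top0.png

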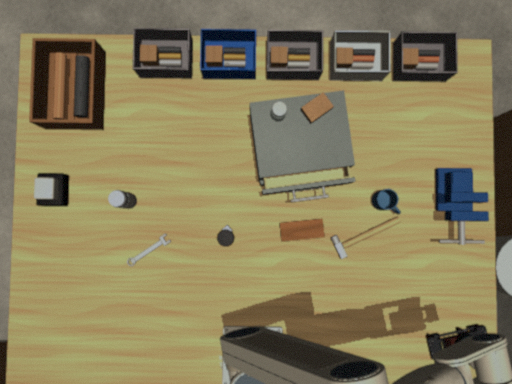

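View pics/scene0.png

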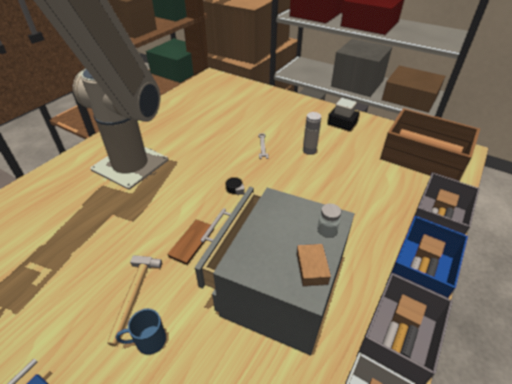

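The top view shows the chest at (250–355, 92–200), its drawer slightly ajar, and the handle near (310,197). The offcut and hammer lie in front of it. Next I measure the chest yaw and the bar line.

```bash
cat > h.py <<'E'
from plant import state, viewer, manip
import cv2, numpy as np
def cloud(c):
    im,d=viewer.camera(c); k=viewer.calibration(c); K=k["K"];T=k["world_from_camera"]
    v,u=np.mgrid[:384,:512]
    P=np.stack([(u-K[0,2])/K[0,0]*d,-(v-K[1,2])/K[1,1]*d,-d,np.ones_like(d)],-1)@T.T
    P=P[...,:3]; P[d==0]=np.nan
    return im,P
E
python3 - <<'E'
from h import *
for c in("top","scene"):
    k=viewer.calibration(c);print({a:b for a,b in k.items() if a not in("K","world_from_camera")})
    im,P=cloud(c)
    q=P.reshape(-1,3); m=(abs(q[:,2]-200)<6)&(q[:,0]>520)&(q[:,0]<1000)&(abs(q[:,1]+150)<260)
    r=cv2.minAreaRect(q[m,:2].astype(np.float32)); print(c,m.sum(),r,np.median(q[m,2]),cv2.boxPoints(r).round())
    for n in("chest_drawer0_handle","chest_drawer0"):
      for s in viewer.masks_of(c,n)[:1]:
        w=P[s["mask"]]; w=w[(abs(w[:,2]-165)<12)]
        print(n,s["score"],len(w),cv2.minAreaRect(w[:,:2].astype(np.float32)),w.mean(0))
E
```

```text
{}
top 5843 ((759.1883544921875, -159.02606201171875), (308.01702880859375, 321.2289733886719), 8.443774223327637) 199.6810166263774 [[ 583.  -23.]
 [ 630. -341.]
 [ 935. -295.]
 [ 888.   22.]]
chest_drawer0_handle 0.74 268 ((608.9671020507812, -181.7282257080078), (91.47738647460938, 289.8597106933594), 10.15017318725586) [ 596.8989203  -189.75318202  167.86320008]
chest_drawer0 0.65 242 ((608.3865966796875, -177.14044189453125), (91.00285339355469, 299.7163391113281), 10.150172233581543) [ 597.91406737 -191.42337473  168.13640358]
{}
scene 9148 ((786.42236328125, -156.6582489013672), (256.1997985839844, 323.01409912109375), 8.191781997680664) 200.23642596905916 [[ 637.  -15.]
 [ 683. -335.]
 [ 936. -298.]
 [ 890.   21.]]
chest_drawer0_handle 0.72 628 ((608.8878173828125, -184.97169494628906), (83.74440002441406, 311.8640441894531), 8.535111427307129) [ 619.66153219 -205.26448892  166.26006417]
chest_drawer0 0.79 677 ((608.8878173828125, -184.97169494628906), (83.74440002441406, 311.8640441894531), 8.535111427307129) [ 616.67721605 -202.47875995  166.23593516]
```

play_rows --moves '[[[0,0,0,-1,-0.41],[0,0,0,-1,-0.41],[0,0,0,-1,-0.41],[0,0,0,-1,-0.41],[0,0,0,-1,-0.41],[0,0,0,-1,-0.41],[0,0,0,-1,-0.41],[0,0,0,-1,-0.41]]]' --newtons 20

```text
clock: 2.3
tool_pos: [140.0, -609.1, 222.7]
ee_rot: [2.371, 2.061, -0.0]
wrist_force: [-0.7, 0.8, 0.1]
width: 25.8
grasp_force: 0.0
```

play_rows --moves '[[[0,0,0,-1,-0.41],[0,0,0,-0.93,-0.41],[0,0,0,0,-0.41]]]'

```text
clock: 2.68
tool_pos: [139.9, -609.1, 222.7]
ee_rot: [2.057, 2.375, -0.0]
wrist_force: [0.1, -0.7, 0.5]
width: 25.9
grasp_force: 0.0
```

```bash
cat >> h.py <<'E'
YAW=0.145
R=np.array([[np.cos(YAW),np.sin(YAW)],[-np.sin(YAW),np.cos(YAW)]]) # world->drawer axes
def loc(P): return np.concatenate([P[...,:2]@R.T,P[...,2:]],-1)
def rot():
    from scipy.spatial.transform import Rotation as Q
    return Q.from_rotvec(state()["ee_rot"]).as_matrix()
E
python3 - <<'E'
from h import *
s=state();print(s["clock"],s["joints"].round(2),s["tool_pos"],loc(s["tool_pos"]),s["width"]);print(rot().round(3), np.arctan2(rot()[1,1],rot()[0,1]))
for c in("top","scene"):
    im,P=cloud(c);L=loc(P).reshape(-1,3)
    m=(L[:,2]>145)&(L[:,2]<200)&(L[:,0]>500)&(L[:,0]<640)&(abs(L[:,1]+262)<180)
    q=L[m]
    for a in range(515,620,5):
        w=q[(q[:,0]>=a)&(q[:,0]<a+5)]
        if len(w): print(c,a,len(w),w[:,1].min().round(),w[:,1].max().round(),np.median(w[:,2]).round())
E
```

```text
2.675 [-1.36  0.42  1.63 -0.    1.09 -1.51] [ 139.92631777 -609.1241343   222.68538296] [  50.44409166 -622.95022193  222.68538296] 25.89011808361908
[[-0.143  0.99  -0.   ]
 [ 0.99   0.143 -0.   ]
 [-0.    -0.    -1.   ]] 0.14320880098274608
top 530 37 -326.0 -205.0 166.0
top 535 54 -331.0 -203.0 167.0
top 540 34 -328.0 -209.0 166.0
top 545 6 -320.0 -212.0 164.0
top 550 5 -320.0 -213.0 166.0
top 555 8 -321.0 -214.0 164.0
top 560 5 -321.0 -214.0 168.0
top 565 11 -322.0 -212.0 165.0
top 570 143 -421.0 -110.0 183.0
top 575 137 -421.0 -110.0 186.0
top 580 141 -422.0 -111.0 188.0
top 585 112 -412.0 -118.0 183.0
top 590 92 -409.0 -122.0 177.0
top 595 6 -408.0 -123.0 175.0
top 600 11 -410.0 -124.0 176.0
top 605 8 -410.0 -122.0 170.0
top 610 12 -411.0 -121.0 177.0
top 615 6 -408.0 -122.0 171.0
scene 530 2 -284.0 -210.0 164.0
scene 535 53 -334.0 -206.0 167.0
scene 540 89 -333.0 -207.0 166.0
scene 545 24 -324.0 -219.0 165.0
scene 550 12 -325.0 -216.0 165.0
scene 555 10 -324.0 -217.0 165.0
scene 560 10 -323.0 -217.0 166.0
scene 570 4 -406.0 -204.0 186.0
scene 575 168 -426.0 -116.0 187.0
scene 580 188 -426.0 -111.0 187.0
scene 585 335 -427.0 -115.0 186.0
scene 590 238 -424.0 -127.0 178.0
scene 595 404 -414.0 -127.0 164.0
scene 600 32 -415.0 -126.0 166.0
scene 605 33 -416.0 -124.0 167.0
scene 610 28 -415.0 -121.0 171.0
scene 615 16 -414.0 -125.0 177.0
```

play_rows --moves '[[[0.68,0.94,0,0,-0.41],[0.68,0.94,0,0,-0.41],[0.68,0.94,0,0,-0.41],[0.68,0.94,0,0,-0.41],[0.68,0.94,0,0,-0.41],[0.68,0.94,0,0,-0.41],[0.68,0.94,0,0,-0.41],[0.68,0.94,0,0,-0.41]]]'

```text
clock: 3.78
tool_pos: [407.3, -349.4, 222.9]
ee_rot: [2.058, 2.373, -0.0]
wrist_force: [0.6, -0.6, -0.1]
width: 26.5
grasp_force: 0.0
```

play_rows --moves '[[[0.68,0.94,0,0,-0.41],[0.68,0.94,0,0,-0.41],[0.68,0.94,0,0,-0.41],[0.68,0.94,0,0,-0.41],[0.68,0.94,0,0,-0.41],[0,0,0,0,-0.41],[0,0,0,0,-0.41]]]'

```text
clock: 4.65
tool_pos: [572.3, -188.9, 222.5]
ee_rot: [-2.056, -2.375, 0.001]
wrist_force: [-0.5, -0.8, 0.2]
width: 25.9
grasp_force: 0.0
```

```bash
python3 - <<'E'
from h import *
s=state();print(s["joints"].round(2),loc(s["tool_pos"]), np.arctan2(rot()[1,1],rot()[0,1]))
E
```

```text
[-0.34  0.39  1.68 -0.    1.07 -0.48] [ 538.97880862 -269.57070376  222.45226588] 0.14390278363298917
```

play_rows --moves '[[[0,0,0.5,0,-0.41],[0,0,0.5,0,-0.41],[0,0,0.5,0,-0.41],[0,0,0.48,0,-0.41],[0,0,0,0,-0.41]]]'

```text
clock: 5.28
tool_pos: [571.2, -189.1, 142.0]
ee_rot: [-2.055, -2.372, 0.002]
wrist_force: [-0.8, -0.4, -0.5]
width: 26.2
grasp_force: 0.0
```

play_rows --moves '[[[0,0,0,0,-1],[0,0,0,0,-1],[0,0,0,0,-1],[0,0,0,0,-1]]]' --newtons 25

```text
clock: 5.78
tool_pos: [573.1, -189.1, 144.3]
ee_rot: [2.054, 2.375, 0.0]
wrist_force: [-3.1, -1.9, 4.5]
width: 10.5
grasp_force: 25.0
```

play_rows --moves '[[[0,-0.3,0,0,-1],[0,-0.5,0,0,-1],[0,-0.5,0,0,-1],[0,-0.5,0,0,-1],[0,-0.5,0,0,-1],[0,-0.3,0,0,-1],[0,0,0,0,-1]]]'

```text
clock: 6.65
tool_pos: [469.7, -204.2, 144.3]
ee_rot: [2.055, 2.375, 0.0]
wrist_force: [-2.0, -2.2, 8.0]
width: 10.5
grasp_force: 25.0
```

play_rows --moves '[[[0,-0.2,0,0,-1],[0,-0.2,0,0,-1],[0,-0.2,0,0,-1],[0,0,0,0,-1]]]'

```text
clock: 7.15
tool_pos: [446.8, -207.6, 144.3]
ee_rot: [2.054, 2.374, 0.001]
wrist_force: [1.7, 0.6, 6.1]
width: 10.3
grasp_force: 25.0
```

play_rows --moves '[[[0,-0.2,0,0,-1],[0,-0.15,0,0,-1],[0,0,0,0,-1]]]'

```text
clock: 7.52
tool_pos: [438.4, -209.0, 144.4]
ee_rot: [2.051, 2.366, 0.013]
wrist_force: [25.0, 10.8, -10.3]
width: 10.3
grasp_force: 25.0
```

```bash
python3 - <<'E'
from h import *
s=state();print(loc(s["tool_pos"]),s["wrist_force"])
E
```

```text
[ 403.57599212 -270.11083943  144.41851632] [ 25.01258368  10.79908884 -10.26704241]
```

play_rows --moves '[[[0,0.12,0,0,-1],[0,0,0,0,-0.41],[0,0,0,0,-0.41],[0,0,0,0,-0.41],[0,0,-0.5,0,-0.41],[0,0,-0.5,0,-0.41],[0,0,-0.7,0,-0.41],[0,0,-0.7,0,-0.41]]]'

```text
clock: 8.52
tool_pos: [436.5, -208.5, 240.0]
ee_rot: [-2.055, -2.375, 0.0]
wrist_force: [0.7, 0.3, 0.5]
width: 26.0
grasp_force: 0.0
```

play_rows --moves '[[[0,-1,-0.5,0,-0.41],[0,-1,-0.5,0,-0.41],[0,0,0,0,-0.41],[0,0,0,0,-0.41]]]'

```text
clock: 9.02
tool_pos: [358.0, -220.2, 279.4]
ee_rot: [2.056, 2.375, 0.0]
wrist_force: [-0.1, 0.1, 0.3]
width: 26.0
grasp_force: 0.0
```

```bash
python3 - <<'E'
from h import *
s=state();print(s["tool_pos"],loc(s["tool_pos"]),np.arctan2(rot()[1,1],rot()[0,1]))
for c in("top","scene"):
    im,P=cloud(c);L=loc(P).reshape(-1,3)
    cv2.imwrite(f"pics/{c}1.png",im[:,:,::-1])
    for n in ("chest_drawer0_handle","cover_hinge","rail","offcut"):
        print(c,n,[(loc(np.array(r["xyz"])).round(),round(r["score"],2)) for r in viewer.pinpoint(c,n)][:2])
    m=(L[:,2]>110)&(L[:,2]<200)&(L[:,0]>380)&(L[:,0]<640)&(abs(L[:,1]+268)<40)
    q=L[m]
    for a in range(390,620,5):
        w=q[(q[:,0]>=a)&(q[:,0]<a+5)]
        if len(w): print(c,a,len(w),np.percentile(w[:,2],[10,50,90]).round())
E
```

```text
[ 357.98730269 -220.2050173   279.42627977] [ 322.41259225 -269.62062029  279.42627977] 0.14385832967398532
top chest_drawer0_handle [(array([ 400., -266.,  162.]), 0.94)]
top cover_hinge [(array([ 597., -266.,  159.]), 0.62)]
top rail [(array([ 502., -271.,  163.]), 0.56)]
top offcut [(array([ 431., -242.,   -1.]), 0.95)]
top 395 21 [160. 166. 169.]
top 400 37 [162. 167. 172.]
top 405 16 [161. 165. 169.]
top 435 24 [182. 186. 192.]
top 440 39 [183. 187. 192.]
top 445 34 [182. 186. 191.]
top 450 36 [175. 181. 188.]
top 455 34 [112. 174. 180.]
top 460 11 [110. 112. 116.]
top 465 16 [111. 112. 118.]
top 470 15 [111. 112. 116.]
top 475 19 [111. 112. 116.]
top 480 14 [111. 113. 115.]
top 485 15 [111. 112. 115.]
top 490 16 [110. 112. 162.]
top 495 35 [164. 167. 172.]
top 500 30 [159. 166. 171.]
top 505 18 [111. 113. 115.]
top 510 11 [111. 113. 117.]
top 515 19 [111. 114. 115.]
top 520 14 [110. 112. 116.]
top 525 13 [111. 113. 116.]
top 530 14 [111. 113. 117.]
top 535 27 [111. 114. 165.]
top 540 36 [160. 165. 169.]
top 545 33 [158. 164. 169.]
top 550 35 [160. 163. 169.]
top 555 36 [159. 16
[... 791 characters left out ...]
. 143. 168.]
scene 465 14 [110. 111. 113.]
scene 470 2 [111. 111. 112.]
scene 475 4 [110. 111. 112.]
scene 480 15 [110. 111. 112.]
scene 485 11 [111. 111. 112.]
scene 490 15 [111. 111. 112.]
scene 495 28 [110. 112. 166.]
scene 500 60 [111. 166. 168.]
scene 505 46 [111. 163. 167.]
scene 510 15 [110. 111. 112.]
scene 515 1 [111. 111. 111.]
scene 540 27 [163. 164. 166.]
scene 545 39 [163. 165. 166.]
scene 550 37 [164. 165. 167.]
scene 555 43 [163. 165. 166.]
scene 560 41 [163. 165. 166.]
scene 565 40 [163. 165. 166.]
scene 570 39 [163. 165. 166.]
scene 575 39 [163. 165. 166.]
scene 580 44 [163. 165. 166.]
scene 585 45 [163. 165. 166.]
scene 590 69 [155. 164. 166.]
scene 595 131 [127. 143. 157.]
```

play_rows --moves '[[[0,0.9,0,0,-0.38],[0,0.9,0,0,-0.38],[0,0.9,0,0,-0.38],[0,0.9,0,0,-0.38],[0,0.9,0,0,-0.38],[0,0,0.7,0,-0.38],[0,0,0.5,0,-0.38],[0,0,0,0,-0.38]]]'

```text
clock: 10.52
tool_pos: [535.0, -193.7, 229.8]
ee_rot: [-2.053, -2.374, 0.002]
wrist_force: [0.2, -0.4, 0.1]
width: 27.1
grasp_force: 0.0
```

play_rows --moves '[[[0,0,0.5,0,-0.38],[0,0,0.5,0,-0.38],[0,0,0.5,0,-0.38],[0,0,0.4,0,-0.38],[0,0,0.28,0,-0.38],[0,0,0,0,-0.38]]]'

```text
clock: 11.28
tool_pos: [535.7, -194.1, 143.8]
ee_rot: [-2.055, -2.375, 0.001]
wrist_force: [0.6, -0.9, 0.7]
width: 27.4
grasp_force: 0.0
```

```bash
python3 - <<'E'
from h import *
s=state();print(s["tool_pos"],loc(s["tool_pos"]),s["wrist_force"],s["joints"].round(2))
E
```

```text
[ 535.66137114 -194.07741283  143.80708842] [ 501.99737336 -269.43975921  143.80708842] [ 0.63603879 -0.8974477   0.7320971 ] [-0.37  0.45  1.81 -0.    0.89 -0.51]
```

play_rows --moves '[[[0,0,0,0,-1],[0,0,0,0,-1],[0,0,0,0,-1],[0,0,0,0,-1],[0,0,0,0,-1]]]' --newtons 12

```text
clock: 11.9
tool_pos: [536.0, -194.4, 144.8]
ee_rot: [2.055, 2.376, -0.0]
wrist_force: [-3.1, -0.8, 5.7]
width: 9.3
grasp_force: 12.0
```

```bash
python3 - <<'E'
from h import *
s=state();print(s["tool_pos"],loc(s["tool_pos"]),s["wrist_force"],s["width"])
p=loc(s["tool_pos"])
for n in (12,):
    th=np.linspace(0,np.pi/2,n+1); y=90*(1-np.cos(th)); z=90*np.sin(th)
    print(np.c_[np.diff(y),-np.diff(z)].round(1)/40)
E
```

```text
[ 535.95664688 -194.37558171  144.84817765] [ 502.2464673  -269.77746419  144.84817765] [-3.08568743 -0.79949539  5.66835158] 9.332606952400763
[[ 0.02   -0.2925]
 [ 0.0575 -0.2875]
 [ 0.095  -0.2775]
 [ 0.13   -0.265 ]
 [ 0.1625 -0.245 ]
 [ 0.195  -0.2225]
 [ 0.2225 -0.195 ]
 [ 0.245  -0.1625]
 [ 0.265  -0.13  ]
 [ 0.2775 -0.095 ]
 [ 0.2875 -0.0575]
 [ 0.2925 -0.02  ]]
```

play_rows --moves '[[[0,0.02,-0.29,0,-1],[0,0.06,-0.29,0,-1],[0,0.09,-0.28,0,-1],[0,0.13,-0.26,0,-1],[0,0.16,-0.25,0,-1],[0,0.2,-0.22,0,-1],[0,0.22,-0.2,0,-1],[0,0,0,0,-1]]]'

```text
clock: 12.9
tool_pos: [571.1, -189.2, 217.7]
ee_rot: [2.054, 2.376, -0.0]
wrist_force: [-5.6, -3.4, 5.7]
width: 9.6
grasp_force: 12.0
```

```bash
cat > m.py <<'E'
from h import *
s=state();p=loc(s["tool_pos"]);print(s["clock"],p,p-[502.2,-269.8,143.8],s["wrist_force"],s["width"],s["grasp_force"])
for c in("top","scene"):
    im,P=cloud(c);cv2.imwrite(f"pics/{c}_{s['clock']:.2f}.png",im[:,:,::-1])
    for n in ("chest_drawer0_handle","cover_hinge","rail"):
        print(c,n,[(loc(np.array(r["xyz"])).round(),round(r["score"],2)) for r in viewer.pinpoint(c,n)][:1])
    L=loc(P).reshape(-1,3)
    m=(L[:,2]>155)&(L[:,2]<172)&(L[:,0]>380)&(L[:,0]<425)&(abs(L[:,1]+268)<60)
    print("bar",m.sum(),np.median(L[m],0))
    # panel: narrow columns either side of the fingers
    m=(L[:,2]>172)&(L[:,2]<300)&(L[:,0]>480)&(L[:,0]<640)&(abs(abs(L[:,1]+269)-85)<20)
    q=L[m]
    for z in range(170,300,8):
        w=q[(q[:,2]>=z)&(q[:,2]<z+8)]
        if len(w)>3: print("  z",z,len(w),np.percentile(w[:,0],[10,50,90]).round(1))
E
python3 m.py
```

```text
12.9 [ 537.76665661 -269.78279439  217.69087084] [3.55666566e+01 1.72056080e-02 7.38908708e+01] [-5.64459893 -3.39820835  5.68357737] 9.643936540120697 12.000672519207
top chest_drawer0_handle []
top cover_hinge [(array([ 599., -265.,  160.]), 0.78)]
top rail []
bar 0 [nan nan nan]
  z 170 13 [581.1 585.1 589. ]
  z 178 26 [575.6 580.4 584.4]
  z 186 33 [570.3 577.6 634.6]
  z 194 92 [565.3 629.8 637.9]
  z 202 37 [563.  629.3 636.6]
scene chest_drawer0_handle [(array([ 412., -269.,  162.]), 0.8)]
scene cover_hinge [(array([ 597., -264.,  163.]), 0.93)]
scene rail [(array([ 535., -266.,  227.]), 0.64)]
bar 159 [ 411.42225315 -272.37424744  166.09466892]
  z 170 67 [584.7 587.7 590.9]
  z 178 96 [578.8 581.9 585.2]
  z 186 90 [571.6 574.6 577.8]
  z 194 176 [565.8 630.  637.8]
  z 202 8 [611.4 635.4 638.5]
  return _methods._mean(a, axis=axis, dtype=dtype,
  ret = um.true_divide(
```

play_rows --moves '[[[0,0.22,-0.15,0,-1],[0,0.26,-0.12,0,-1],[0,0.28,-0.08,0,-1],[0,0.2,-0.03,0,-1],[0,0,0,0,-1]]]'

```text
clock: 13.92
tool_pos: [610.6, -183.6, 234.5]
ee_rot: [2.052, 2.373, 0.004]
wrist_force: [-3.8, -1.1, 14.1]
width: 9.6
grasp_force: 12.0
```

```bash
python3 m.py 2>/dev/null
```

```text
13.925 [ 577.66470221 -269.85948079  234.51480931] [ 7.54647022e+01 -5.94807925e-02  9.07148093e+01] [-3.76121522 -1.09558463 14.14567281] 9.554635262207203 12.000685930252075
top chest_drawer0_handle []
top cover_hinge [(array([ 604., -264.,  158.]), 0.55)]
top rail []
bar 0 [nan nan nan]
  z 170 6 [597.3 598.4 598.9]
  z 178 6 [594.7 596.  597.3]
  z 186 11 [593.1 594.2 630.9]
  z 194 42 [595.8 632.8 639.1]
  z 202 25 [585.2 590.4 634.4]
  z 210 10 [584.2 586.7 589. ]
scene chest_drawer0_handle [(array([ 417., -270.,  164.]), 0.9)]
scene cover_hinge [(array([ 601., -268.,  163.]), 0.94)]
scene rail [(array([ 507., -551.,   -0.]), 0.51)]
bar 149 [ 416.05655673 -272.61461323  165.98480902]
  z 170 39 [598.2 599.9 601. ]
  z 178 41 [596.7 597.6 599.5]
  z 186 35 [594.4 595.8 596.7]
  z 194 144 [593.  631.7 638.3]
  z 202 48 [588.6 591.5 630.1]
  z 210 24 [587.  589.1 590.7]
```

play_rows --moves '[[[0,0,-0.08,0,-1],[0,0,0,0,-1]]]'

```text
clock: 14.58
tool_pos: [609.0, -183.7, 234.4]
ee_rot: [2.055, 2.376, 0.0]
wrist_force: [1.4, -2.8, -3.0]
width: 9.3
grasp_force: 12.0
```

```bash
python3 m.py 2>/dev/null
```

```text
14.575 [ 576.05411434 -269.74714094  234.37424886] [7.38541143e+01 5.28590610e-02 9.05742489e+01] [ 1.39507071 -2.80151395 -3.00486316] 9.30827424231158 11.99970692396164
top chest_drawer0_handle [(array([ 388., -480.,   -2.]), 0.66)]
top cover_hinge [(array([ 602., -267.,  159.]), 0.57)]
top rail []
bar 0 [nan nan nan]
  z 170 5 [596.  597.  598.5]
  z 186 14 [592.3 594.1 634.3]
  z 194 40 [626.5 633.4 639.1]
  z 202 28 [584.7 588.8 631.9]
  z 210 5 [583.7 585.2 587.1]
scene chest_drawer0_handle [(array([ 415., -270.,  165.]), 0.86)]
scene cover_hinge [(array([ 599., -268.,  164.]), 0.56)]
scene rail [(array([ 573., -270.,  244.]), 0.4)]
bar 148 [ 415.91221833 -271.69085111  166.11260528]
  z 170 38 [598.5 599.6 600.9]
  z 178 43 [596.5 597.7 599.2]
  z 186 40 [594.3 595.6 597.3]
  z 194 145 [592.5 631.6 638.5]
  z 202 53 [586.4 590.8 592.8]
  z 210 20 [586.6 587.9 589.9]
```

play_rows --moves '[[[0,0.16,-0.06,0,-1],[0,0.16,-0.04,0,-1],[0,0.14,-0.02,0,-1],[0,0.12,0,0,-1],[0,0,0,0,-1],[0,0,0,0,-1]]]'

```text
clock: 15.72
tool_pos: [631.7, -180.2, 239.1]
ee_rot: [2.055, 2.376, 0.0]
wrist_force: [0.3, -4.4, -5.8]
width: 9.2
grasp_force: 12.0
```

```bash
python3 m.py 2>/dev/null
```

```text
15.725 [ 599.05802865 -269.62866687  239.10907393] [96.85802865  0.17133313 95.30907393] [ 0.25068677 -4.36802513 -5.81587144] 9.245702379367962 11.99960857629776
top chest_drawer0_handle []
top cover_hinge []
top rail []
bar 0 [nan nan nan]
  z 186 8 [617.3 631.4 636.4]
  z 194 36 [626.4 632.6 639.5]
  z 202 21 [597.  628.5 636.9]
  z 210 13 [595.2 597.8 599.1]
scene chest_drawer0_handle [(array([ 416., -268.,  164.]), 0.71)]
scene cover_hinge [(array([ 602., -264.,  162.]), 0.56)]
scene rail [(array([ 598., -267.,  251.]), 0.43)]
bar 151 [ 415.90486392 -272.40365681  166.27197299]
  z 170 23 [602.3 602.8 603.5]
  z 178 32 [601.8 602.8 603.4]
  z 186 33 [602.  602.6 603.2]
  z 194 121 [602.7 633.5 638.5]
  z 202 34 [601.8 602.4 632.5]
  z 210 39 [598.4 600.3 602.3]
  z 250 5 [595.9 602.1 603.5]
```

```bash
python3 - <<'E'
from h import *
for k in range(3):
    im,P=cloud("scene");L=loc(P).reshape(-1,3)
    m=(L[:,2]>168)&(L[:,2]<208)&(L[:,0]>585)&(L[:,0]<613)&(abs(L[:,1]+269)<105)
    q=L[m]
    for i in range(3):
        A=np.c_[q[:,1]+269,q[:,2]-162,np.ones(len(q))];c=np.linalg.lstsq(A,q[:,0],rcond=None)[0]
        r=q[:,0]-A@c;q=q[abs(r)<2.5]
    print(len(q),c.round(3),r.std())
    m=(L[:,2]>240)&(L[:,2]<262)&(L[:,0]>580)&(L[:,0]<620)&(abs(abs(L[:,1]+269)-50)<18)
    print("rail",m.sum(),np.median(L[m],0))
cv2.imwrite("pics/fin.png",cv2.resize(im[150:330,150:390,::-1],(720,540)))
print(state()["qvel"].round(4))
E
```

```text
410 [ 1.00000e-03 -2.10000e-02  6.03173e+02] 0.5747859708568582
rail 80 [ 601.21819482 -317.82042964  254.34420202]
413 [ 1.0000e-03 -2.9000e-02  6.0343e+02] 0.5748301079565766
rail 79 [ 600.97644212 -318.02756793  254.80319016]
410 [ 1.00000e-03 -1.90000e-02  6.03172e+02] 0.5965338712169687
rail 77 [ 601.3696463  -317.70168102  254.87486556]
[-0.0008  0.0014  0.0005 -0.0005  0.0011 -0.0001]
```

View pics/fin.png

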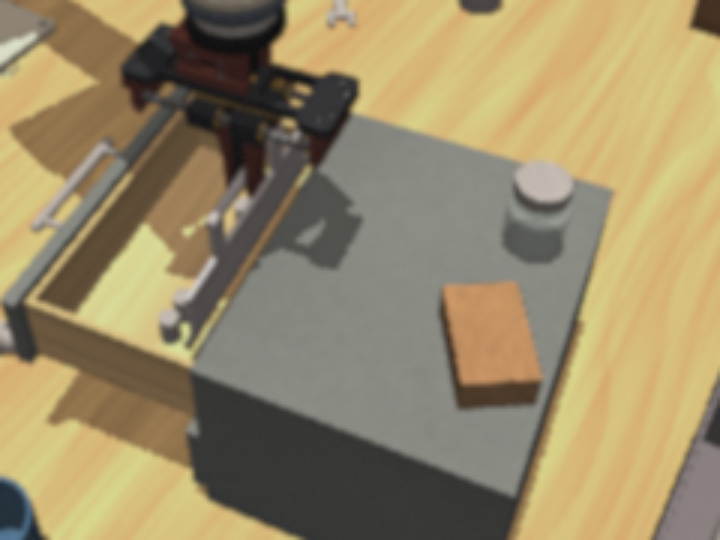

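The picture shows the cover standing upright at about (245,245), the fingers on its rail at about (240,180), and the drawer out. The fitted panel tilt is about 0.02 rad from vertical, and the arm is still.

```bash
python3 -c "
from plant import manip,state
print(manip.hand_in())"
```

```text
the job is handed in; nothing more can be done
None
```

I handed the job in with the cover held by its rail about 0.02 rad short of straight up and the arm still. The drawer reached its stop, then slid back about 11 mm, leaving about 164 mm out; I touched nothing else on the bench, and no verdict came back.

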